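# Touch test of freshly cast paint sticks

## Task

Test whether two of the four paint sticks standing in the wooden sprung holders have dried: with the fingertips touch the top of the square one lightly, so that it just gives on its spring for a moment, let it come back up, then do the same to the oblong one. Do not push a stick all the way down or pull it up, do not touch the two round sticks in holders, which are still wet, and leave everything else on the table where it is. Finish with the hand withdrawn a good hand's breadth above the sticks.

Things in the scene. Friction and masses are not known exactly. Their poses are not given: they have to be found in the camera images.
- square_stick_top (a point): centre of the flat top of the square paint stick: 38 x 38 mm square in plan, standing 45 mm proud of its 70 x 70 x 55 mm wooden holder block, so its top is 100 mm above the table; z axis up. All four sticks are white-wrapped with the same dark paint on top; only their shapes differ, and which stands where varies.
- square_stick (a joint): how far the square stick has sunk into its sprung holder, m: 0 at rest, grows as it is touched downwards, stops at 0.020; negative if it is pulled up out of the block. The spring takes 0.5 N per mm (1 N at 2 mm, 8.5 N at 17 mm) and brings it back to 0 when let go.
- oblong_stick_top (a point): centre of the flat top of the oblong paint stick: 56 x 24 mm oblong in plan (long way along the point's x axis), standing 55 mm proud of its 70 x 70 x 55 mm wooden holder block, so its top is 110 mm above the table; z axis up. All four sticks are white-wrapped with the same dark paint on top; only their shapes differ, and which stands where varies.
- oblong_stick (a joint): how far the oblong stick has sunk into its sprung holder, m: 0 at rest, grows as it is touched downwards, stops at 0.020; negative if it is pulled up out of the block. The spring takes 0.5 N per mm (1 N at 2 mm, 8.5 N at 17 mm) and brings it back to 0 when let go.
- broad_stick_top (a point): centre of the flat top of the broad round paint stick: 50 mm diameter, round, standing 40 mm proud of its 70 x 70 x 55 mm wooden holder block, so its top is 95 mm above the table; z axis up. All four sticks are white-wrapped with the same dark paint on top; only their shapes differ, and which stands where varies.
- broad_stick (a joint): how far the broad round stick has sunk into its sprung holder, m: 0 at rest, grows as it is touched downwards, stops at 0.020; negative if it is pulled up out of the block. The spring takes 0.5 N per mm (1 N at 2 mm, 8.5 N at 17 mm) and brings it back to 0 when let go.
- slim_stick_top (a point): centre of the flat top of the slim round paint stick: 26 mm diameter, round, standing 60 mm proud of its 70 x 70 x 55 mm wooden holder block, so its top is 115 mm above the table; z axis up. All four sticks are white-wrapped with the same dark paint on top; only their shapes differ, and which stands where varies.
- slim_stick (a joint): how far the slim round stick has sunk into its sprung holder, m: 0 at rest, grows as it is touched downwards, stops at 0.020; negative if it is pulled up out of the block. The spring takes 0.5 N per mm (1 N at 2 mm, 8.5 N at 17 mm) and brings it back to 0 when let go.
- spare_stick: a spare round wrapped stick, 30 mm diameter and 91 mm tall, standing loose on the table with no block under it, among the holders; origin at the centre of its underside. Loose; leave it alone.
- tube_a: metal paint tube with a black cap, lying on the table on the robot's side of the holders, 110 x 36 x 20 mm; origin under the middle of it. Loose; leave it alone.
- tube_b: as tube_a, a little shorter, also on the robot's side of the holders. Loose; leave it alone.
- tube_c: as tube_a, lying beyond the holders. Loose; leave it alone.
- jar: closed jar, 56 mm diameter, 70 mm tall, standing beyond the holders; origin at the centre of its underside. Loose; leave it alone.
- dipper: small open steel cup, 54 mm across, 35 mm tall, nearest the robot; origin at the centre of its underside. Loose; leave it alone.
- scraper: hand scraper with a handle, 200 mm long, lying flat beyond the holders; origin near its middle. Loose; leave it alone.

How it is judged:
By the outcome, as a careful person would: the job done as asked, in the order asked, and still so for the second after the job is handed in, with the robot touching nothing.
It also fails if it takes over 48 s, if anything falls off the work surface, if the arm or the gripper's body presses on something with over 40 N, if the wrist force passes 120 N, or if a joint passes its speed limit or range.

## Robot

A 6-joint arm with a two-finger parallel gripper is mounted at the origin on the work surface. World frame = base frame: x ahead of the robot, y to its left, z up, the work surface at z = 0. Lengths are in m, angles in rad, forces in N, time in s.
With the tool pointing down it reaches from about 0.275 to 1 m from the base axis. Payload 8.4 kg.
Tool frame: the origin (TCP) lies on the centre line of the jaws, within the pads' length; the fingertips stand 17 mm ahead of it and the grasp point (between the pads) lies 2 mm behind it (robot.tip_extent is the distance from the TCP to the fingertips, in m); z points along the fingers, x is the direction in which the jaws open and shut, and the axes are right-handed (so a half turn about z gives the same grasp; the last joint's range is limited). The gripper opens to 85 mm and grips with 20 to 120 N. Pads are 22 mm wide; open, the fingers measure 114 mm over their backs; the gripper's body (76 mm by 85 mm) begins 54 mm behind the grasp point. The pads swing forward as they close: fully open they stand 13 mm farther back than shut.
Start: joints at [1.112, 0.353, 1.633, -0, 1.155, -0.002], TCP at [0.276, 0.561, 0.248] pointing down, gripper open.
Joint ranges: [-2.63, 2.63], [-0.92, 2.1], [0.06, 2.66], [-1.3, 4.44], [0, 2.69], [-3.02, 3.02]. Speed limits (rad/s): [2.22, 2.22, 2.79, 3.14, 3.14, 3.14].

## Interface

Orientations are given as [roll, pitch, yaw] about the fixed x, y, z axes, in that order (R = Rz(yaw) Ry(pitch) Rx(roll)).
In Python, from bench import robot gives the robot as it stands. The module is installed in compiled form; this text tells all that it offers.
- The arm moves only by the tool jog_arm, never from a script. Its argument "increments" is text: rows parted by semicolons, each of 6 numbers parted by spaces: the shift along the tool's x, y, z in mm, then the turn, a rotation vector about the tool's x, y, z in degrees. A call has 1 to 20 rows; each row shifts and turns the commanded pose from where the row before left it, along the tool's axes as they then stand; what a row does not reach is not made up. A row lasts 1/8 s, in which the tool goes at most 62.5 mm and 10.7 degrees, less where a joint would pass 70% of its speed; a pose out of reach is approached as far as the arm can. A call with a gripper value outside its range is refused whole. "grip" is the opening in per cent of the stroke, from 0 (shut) to 100 (fully open), set as the call begins (left out, the last holds). The fingers move at their own pace and stop on an object; "grip_force" is the grip in N (left out, the last holds). Time passes only in rows, so rows that do not move let the fingers close. It gives the time, the measured TCP pose, the force and the opening at its end, in the units of the state.
- robot.state(): the state, without advancing time (a new reading comes with each control period).
- robot.snapshot(name): name is "scene" or "side" or "wrist"; returns a dict with "img" (420x560x3 uint8, red, green, blue), "K" (3x3 intrinsics, pixels), "cam_to_world" (4x4, takes a point from camera to world coordinates); the wrist camera has in their place "tool_from_camera" (4x4, takes a point from camera to tool coordinates, whose origin is the TCP and whose axes are the tool frame's). Camera axes: x right, y down, z forward; pixel columns grow to the right and rows downward; lengths in m; the calibration is good to about 2 mm. A picture is of the moment at which its call begins: read the wrist's pose just before it. There is no depth.
- robot.finish_job(): hands the job in, once; it reports no verdict.
The state is a dict: "time_s": time; "joints": joint angles; "joint_vel": joint speeds; "effort": joint torques, N m; "tool_pos": TCP position; "ee_rot": TCP orientation; "force": force on the tool from outside, world axes, zero at the start; "ft_torque": the same for the moment, N m; "grip_width": finger opening in m.
Only numpy, scipy, OpenCV 4.12 (cv2) and the standard library are available. Lean on these libraries where they do the work, as an engineer would, in place of code of your own. Each camera call takes 0.05 s, during which the arm holds its last target.

## Working session

There is one attempt and no reset: what is moved stays moved. The work goes in short steps, Python scripts to look and compute and a tool call to move; the robot and the scene stay as the last step left them, time stands still between calls to the robot, and variables do not carry over. Pictures are saved under pics/ and viewed, and the job is handed in when it is done.

Besides the shell and the picture viewer there is one more tool, called after "Call:" as a command line: name --argument value ..., lists and objects as JSON in quotes. jog_arm: Moves the arm, as the interface text tells. Its arguments: {"type":"object","properties":{"increments":{"type":"string"},"grip":{"type":"number"},"grip_force":{"type":"number"}},"required":["increments"]}

```bash
mkdir -p pics
python3 - <<'E'
from bench import robot
import cv2,numpy as np,pickle
s=robot.state();print({k:np.round(s[k],3) for k in s})
d={}
for n in("scene","side","wrist"):
    p=robot.snapshot(n);d[n]=p
    cv2.imwrite(f"pics/{n}0.png",p["img"][:,:,::-1])
    print(n,[ (k,np.round(p[k],3).tolist()) for k in p if k!="img"])
d["state"]=s
pickle.dump(d,open("d0.pkl","wb"))
E
```

```text
{'time_s': np.float64(0.0), 'joints': array([ 1.112,  0.354,  1.634,  0.   ,  1.155, -0.002]), 'joint_vel': array([ 0.   , -0.   ,  0.002, -0.002,  0.   ,  0.   ]), 'effort': array([-1.0000e-03, -6.0526e+01, -3.4206e+01,  0.0000e+00,  9.0000e-03,
       -0.0000e+00]), 'tool_pos': array([0.275, 0.561, 0.248]), 'ee_rot': array([-3.142e+00,  1.000e-03,  1.114e+00]), 'force': array([-0.582,  0.693,  0.424]), 'ft_torque': array([ 0.022, -0.035,  0.033]), 'grip_width': np.float64(0.085)}
scene [('K', [[486.247, 0.0, 282.839], [0.0, 486.247, 206.709], [0.0, 0.0, 1.0]]), ('cam_to_world', [[0.823, 0.379, -0.423, 0.955], [0.568, -0.538, 0.623, -0.583], [0.009, -0.753, -0.658, 0.729], [0.0, 0.0, 0.0, 1.0]])]
side [('K', [[411.874, 0.0, 276.355], [0.0, 411.874, 208.622], [0.0, 0.0, 1.0]]), ('cam_to_world', [[0.835, -0.264, 0.482, 0.177], [-0.549, -0.438, 0.712, -0.522], [0.023, -0.859, -0.511, 0.493], [0.0, 0.0, 0.0, 1.0]])]
wrist [('K', [[366.748, 0.0, 280.666], [0.0, 366.748, 212.211], [0.0, 0.0, 1.0]]), ('tool_from_camera', [[1.0, 0.0, 0.0, -0.001], [-0.001, 0.963, 0.269, -0.067], [-0.0, -0.269, 0.963, -0.126], [0.0, 0.0, 0.0, 1.0]])]
```

View pics/scene0.png

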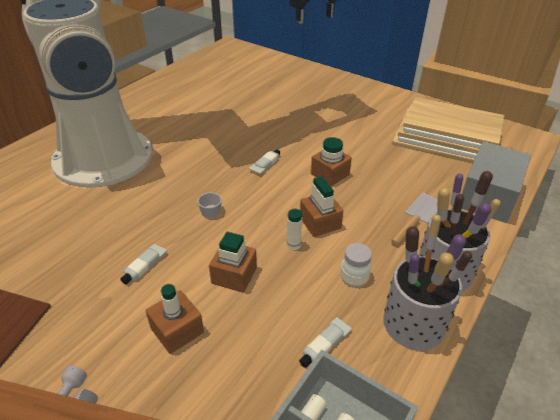

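View pics/side0.png

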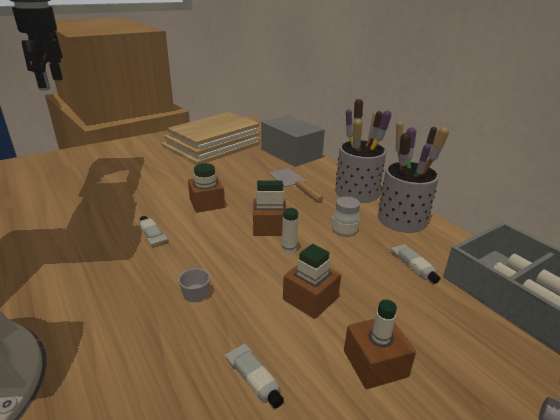

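View pics/wrist0.png

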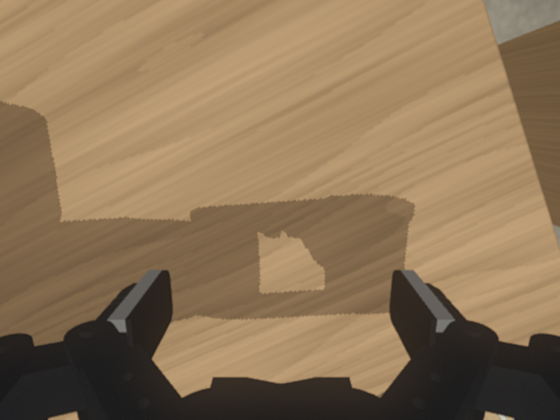

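The scene shows the broad round stick at (333,147), the oblong at (322,188), the loose spare at (294,217), the square at (232,242) and the slim round at (170,293). I'll zoom in to measure the tops.

Run:
```python
import cv2,numpy as np,pickle
d=pickle.load(open("d0.pkl","rb"))
sc=d["scene"]["img"][:,:,::-1];si=d["side"]["img"][:,:,::-1]
def c(im,u,v,w,h,s):return cv2.resize(im[v:v+h,u:u+w],None,fx=s,fy=s,interpolation=cv2.INTER_CUBIC)
z=np.vstack([np.hstack([c(sc,295,165,60,45,6),c(sc,205,225,60,45,6)]),np.hstack([c(si,240,170,60,45,6),c(si,285,235,60,45,6)])])
cv2.imwrite("pics/z.png",z)
# green mask centroid
def dirs(p,u,v):
    K=p["K"];T=p["cam_to_world"];r=T[:3,:3]@np.array([(u-K[0,2])/K[0,0],(v-K[1,2])/K[1,1],1]);return T[:3,3],r
for n in("scene","side"):
    im=d[n]["img"].astype(int);m=((im[:,:,1]>im[:,:,0]+12)&(im[:,:,1]>im[:,:,2]+2)&(im.sum(2)<200)).astype(np.uint8)
    k,l,st,ce=cv2.connectedComponentsWithStats(m)
    for i in range(1,k):
        if st[i,4]>30:
            print(n,st[i],ce[i].round(1),[ (o+r*(h-o[2])/r[2]).round(3)[:2].tolist() for h in(.09,.1,.11) for o,r in [dirs(d[n],*ce[i])]])
```

```text
scene [324 138  19  15 232] [332.6 144.8] [[0.515, 0.27], [0.522, 0.257], [0.529, 0.244]]
scene [314 176  19  21 232] [323.  186.4] [[0.577, 0.124], [0.583, 0.113], [0.589, 0.102]]
scene [289 209  13  13 137] [294.7 215.3] [[0.578, 0.014], [0.584, 0.005], [0.59, -0.004]]
scene [220 232  23  21 340] [231.2 242.2] [[0.523, -0.115], [0.53, -0.122], [0.537, -0.129]]
scene [162 285  14  15 161] [168.2 291.6] [[0.511, -0.264], [0.518, -0.269], [0.525, -0.274]]
side [195 164  19   8 116] [203.8 167.5] [[0.516, 0.279], [0.508, 0.259], [0.499, 0.24]]
side [258 181  25   4  90] [269.9 182.6] [[0.605, 0.139], [0.595, 0.122], [0.584, 0.106]]
side [284 209  13   6  67] [290.1 211.5] [[0.574, 0.018], [0.564, 0.005], [0.554, -0.009]]
side [301 245  27  17 260] [314.2 252.7] [[0.533, -0.109], [0.524, -0.119], [0.515, -0.129]]
side [379 300  17  12 147] [387.4 305.5] [[0.545, -0.259], [0.536, -0.265], [0.527, -0.272]]
```

View pics/z.png

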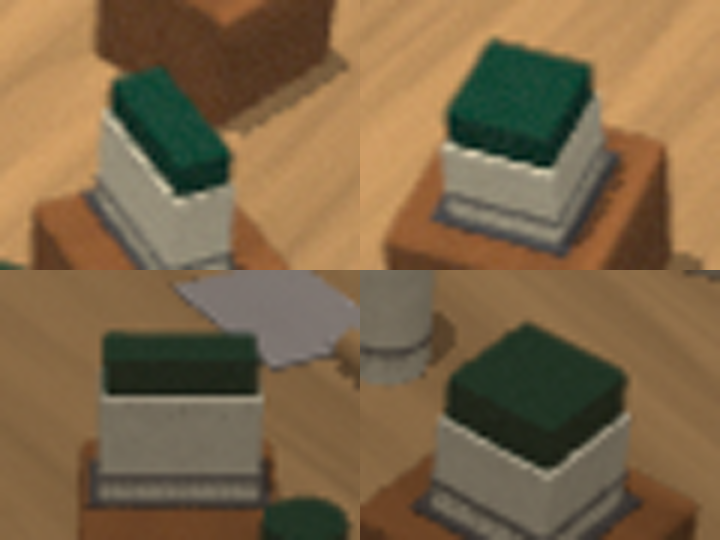

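Run:
```python
import cv2,numpy as np,pickle
d=pickle.load(open("d0.pkl","rb"))
def w(n,u,v,h):
    p=d[n];K=p["K"];T=p["cam_to_world"];r=T[:3,:3]@np.array([(u-K[0,2])/K[0,0],(v-K[1,2])/K[1,1],1]);o=T[:3,3];return (o+r*(h-o[2])/r[2])[:2]
S={("scene","sq",.1):[(227,231.7),(243.7,235.8),(237.5,250),(220,243)],("side","sq",.1):[(313.3,244),(329.2,253),(316.3,261.7),(300,253.3)],
("scene","ob",.11):[(313.8,179.2),(322.5,176.3),(333.3,190),(325,195.3)],("side","ob",.11):[(257.5,180.5),(282.8,180.5),(283,185.3),(257.3,185.3)]}
for (n,o,h),q in S.items():
    P=np.array([w(n,u,v,h) for u,v in q]);e=np.roll(P,-1,0)-P
    print(n,o,P.mean(0).round(4),np.linalg.norm(e,axis=1).round(3),np.degrees(np.arctan2(e[:,1],e[:,0])).round(0))
```

```text
scene sq [ 0.5278 -0.1167] [0.033 0.037 0.037 0.031] [  16.  -69. -173.  106.]
side sq [ 0.5245 -0.12  ] [0.033 0.032 0.032 0.035] [ -79. -168.  106.   15.]
scene ob [0.5874 0.1062] [0.021 0.049 0.025 0.055] [  63.  -32. -102.  146.]
side ob [0.584  0.1047] [0.052 0.021 0.052 0.021] [ -31. -123.  149.   58.]
```

Call:
jog_arm --increments "-31 33 0 0 0 0;-31 33 0 0 0 0;-31 33 0 0 0 0;-31 33 0 0 0 0;-31 33 0 0 0 0;-31 33 0 0 0 0;-31 33 0 0 0 0;-31 33 0 0 0 0;-31 33 0 0 0 0;-31 33 0 0 0 0;-31 33 0 0 0 0;-31 33 0 0 0 0;-31 33 0 0 0 0;-31 33 0 0 0 0;-31 33 0 0 0 0;-31 33 0 0 0 0" --grip 0 --grip_force 20

```text
time_s: 2.15
tool_pos: [0.531, -0.1186, 0.2482]
ee_rot: [-3.141, -0.0, 1.114]
force: [0.9, 0.1, -0.2]
grip_width: 0.0
```

Call:
jog_arm --increments "0 0 0 0 0 10;0 0 0 0 0 10;0 0 0 0 0 10;0 0 0 0 0 10;0 0 0 0 0 9;0 0 0 0 0 0;0 0 0 0 0 0"

```text
time_s: 3.02
tool_pos: [0.5307, -0.1171, 0.2482]
ee_rot: [-3.141, 0.0, 0.262]
force: [0.7, -0.2, 0.1]
grip_width: 0.0005
```

```bash
cat > h.py <<'E'
from bench import robot
import cv2,numpy as np,pickle
from scipy.spatial.transform import Rotation as Ro
def st():
    s=robot.state();print("t",round(float(s["time_s"]),2),"p",np.round(s["tool_pos"],4),"rot",np.degrees(s["ee_rot"]).round(2),"F",np.round(s["force"],2),"w",s["grip_width"]);return s
def togo(s,x,y,z=None):
    R=Ro.from_euler("xyz",s["ee_rot"]).as_matrix();t=np.array([x,y,s["tool_pos"][2] if z is None else z]);print("tool mm",(R.T@(t-s["tool_pos"])*1000).round(1))
def tops(s,hs=(.1,.11),tag=None):
    p=robot.snapshot("wrist");R=Ro.from_euler("xyz",s["ee_rot"]).as_matrix()
    T=np.eye(4);T[:3,:3]=R;T[:3,3]=s["tool_pos"];T=T@p["tool_from_camera"];pickle.dump((p,T),open(f"w{tag}.pkl","wb"))
    cv2.imwrite(f"pics/w{tag}.png",p["img"][:,:,::-1]);return p,T
E
python3 - <<'E'
from h import *
s=st();print("tip",robot.tip_extent);togo(s,.526,-.118);tops(s,tag="1")
E
```

```text
t 3.02 p [ 0.5307 -0.1171  0.2482] rot [-1.7999e+02  1.0000e-02  1.5020e+01] F [ 0.73 -0.22  0.08] w 0.0004817287352295231
tip 0.017
tool mm [-4.8 -0.3  0. ]
```

View pics/w1.png

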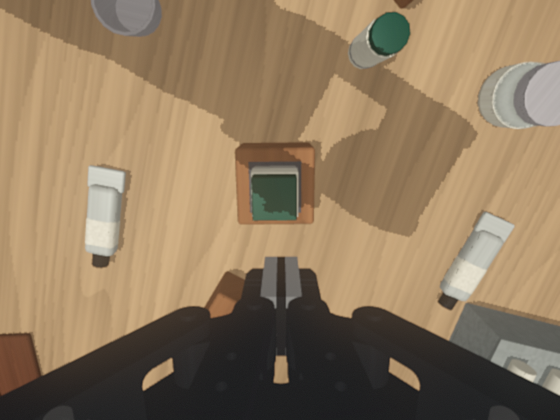

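The wrist view shows the square top at pixels (250–299, 174–221), aligned with the tool. The fingertips are at (281,260). Next I'll locate its centre.

Run:
```python
from h import *
p,T=pickle.load(open("w1.pkl","rb"));K=p["K"]
def w(u,v,h):
    r=T[:3,:3]@np.array([(u-K[0,2])/K[0,0],(v-K[1,2])/K[1,1],1]);o=T[:3,3];return (o+r*(h-o[2])/r[2])[:2]
for u,v in[(274.5,197.5),(250,174),(299,174),(299,221),(250,221)]:print(w(u,v,.1).round(4))
# project tips
for x,y in[(0,0),(-.014,-.011),(.014,.011),(-.014,.011)]:
    q=np.linalg.inv(p["tool_from_camera"])@[x,y,.017,1];print((K@q[:3]/q[2])[:2].round(0))
cv2.imwrite("pics/wz.png",cv2.resize(p["img"][140:340,200:380,::-1],None,fx=3,fy=3,interpolation=cv2.INTER_CUBIC))
```

```text
[ 0.5254 -0.1163]
[ 0.5029 -0.1036]
[ 0.5386 -0.094 ]
[ 0.5487 -0.1296]
[ 0.5117 -0.1395]
[281. 274.]
[247. 249.]
[314. 297.]
[249. 297.]
```

View pics/wz.png

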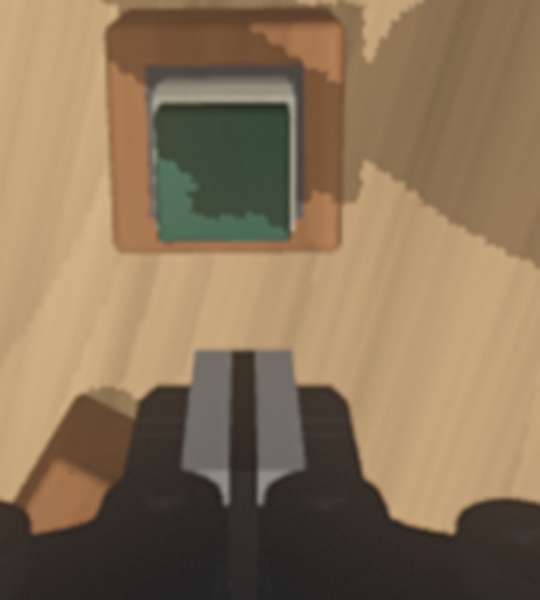

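Call:
jog_arm --increments "-4.5 -1 0 0 0 0;0 0 30 0 0 0;0 0 30 0 0 0;0 0 30 0 0 0;0 0 20 0 0 0;0 0 10 0 0 0;0 0 0 0 0 0;0 0 0 0 0 0;0 0 0 0 0 0"

```text
time_s: 4.2
tool_pos: [0.5267, -0.1174, 0.1291]
ee_rot: [3.141, -0.001, 0.259]
force: [0.0, 0.9, 0.2]
grip_width: 0.0002
```

Run:
```python
from h import *
s=st();togo(s,.526,-.117);a=robot.snapshot("side")["img"][150:330,220:400,::-1];b=robot.snapshot("scene")["img"][150:330,150:330,::-1]
cv2.imwrite("pics/c1.png",cv2.resize(np.hstack([a,b]),None,fx=2.2,fy=2.2,interpolation=cv2.INTER_CUBIC))
F=[]
```

```text
t 4.2 p [ 0.5267 -0.1174  0.1291] rot [ 1.7996e+02 -7.0000e-02  1.4830e+01] F [0.03 0.92 0.22] w 0.00018349227688006377
tool mm [-0.6 -0.6 -0. ]
```

View pics/c1.png

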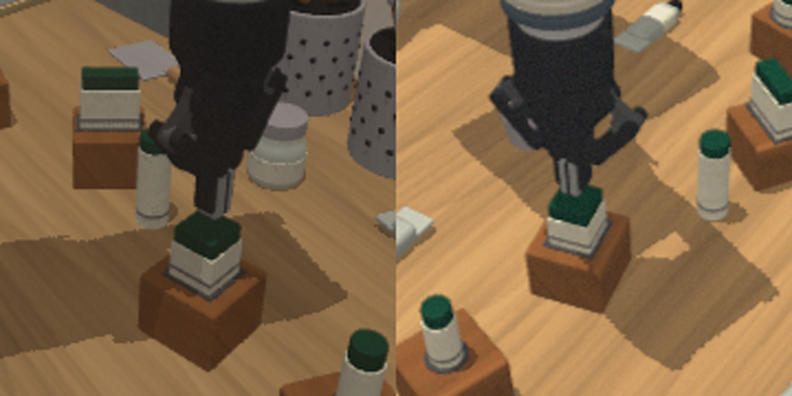

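Call:
jog_arm --increments "0 0 5 0 0 0;0 0 4 0 0 0;0 0 0 0 0 0;0 0 0 0 0 0"

```text
time_s: 4.8
tool_pos: [0.5262, -0.1173, 0.1192]
ee_rot: [-3.142, 0.0, 0.259]
force: [-0.3, -0.2, -0.2]
grip_width: -0.0001
```

Run:
```python
from h import *
F=[]
a=robot.snapshot("side")["img"][200:300,270:360,::-1];b=robot.snapshot("scene")["img"][200:300,190:280,::-1]
s=st()
cv2.imwrite("pics/c2.png",cv2.resize(np.hstack([a,b]),None,fx=4.4,fy=4.4,interpolation=cv2.INTER_CUBIC))
```

```text
t 4.9 p [ 0.5262 -0.1173  0.1193] rot [180.    -0.    14.83] F [0.23 0.38 0.65] w -0.00011169855881901548
```

View pics/c2.png

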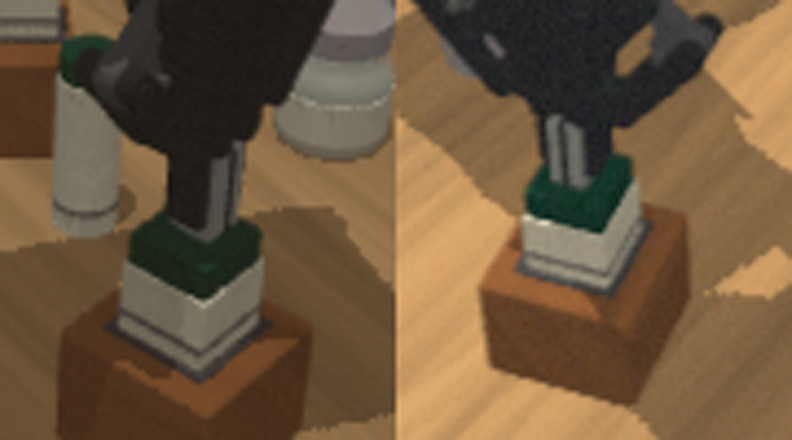

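Call:
jog_arm --increments "0 0 3.5 0 0 0;0 0 3 0 0 0;0 0 0 0 0 0"

```text
time_s: 5.28
tool_pos: [0.5264, -0.1174, 0.1127]
ee_rot: [3.141, -0.0, 0.259]
force: [0.8, 0.4, 2.4]
grip_width: -0.0002
```

Run:
```python
from h import *
s=st()
a=robot.snapshot("side")["img"][200:300,270:360,::-1];s=st();b=robot.snapshot("scene")["img"][200:300,190:280,::-1]
s=st()
cv2.imwrite("pics/c3.png",cv2.resize(np.hstack([a,b]),None,fx=4.4,fy=4.4,interpolation=cv2.INTER_CUBIC))
```

```text
t 5.28 p [ 0.5264 -0.1174  0.1127] rot [ 1.7999e+02 -2.0000e-02  1.4830e+01] F [0.82 0.37 2.39] w -0.00024624625389339257
t 5.33 p [ 0.5264 -0.1174  0.1129] rot [ 1.7999e+02 -2.0000e-02  1.4830e+01] F [1.04 0.3  2.22] w -3.864369713458964e-05
t 5.38 p [ 0.5264 -0.1173  0.1129] rot [ 1.7999e+02 -2.0000e-02  1.4830e+01] F [ 0.2  -0.53  2.35] w 9.080503450208205e-05
```

View pics/c3.png

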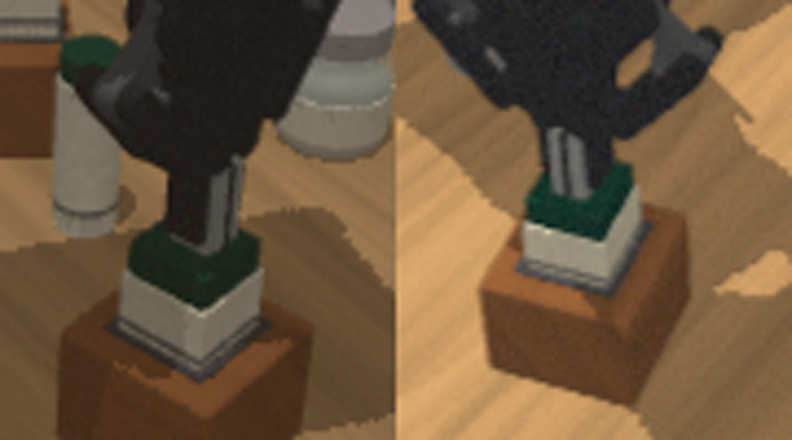

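The upward force is 2.3 N, which means the stick has sunk about 4.3 mm, and the images show it lower. Now I lift off.

Call:
jog_arm --increments "0 0 -5 0 0 0;0 0 -10 0 0 0;0 0 -30 0 0 0;0 0 -30 0 0 0;0 0 -30 0 0 0;0 0 -30 0 0 0;0 0 0 0 0 0;0 0 0 0 0 0"

```text
time_s: 6.38
tool_pos: [0.5256, -0.1172, 0.2475]
ee_rot: [-3.141, 0.0, 0.259]
force: [-0.4, 0.5, -0.8]
grip_width: -0.0003
```

Run:
```python
from h import *
s=st();togo(s,.5855,.1055)
a=robot.snapshot("side")["img"][200:300,270:360,::-1];b=robot.snapshot("scene")["img"][200:300,190:280,::-1]
cv2.imwrite("pics/c4.png",cv2.resize(np.hstack([a,b]),None,fx=4.4,fy=4.4,interpolation=cv2.INTER_CUBIC))
```

```text
t 6.38 p [ 0.5256 -0.1172  0.2475] rot [-1.7998e+02  3.0000e-02  1.4830e+01] F [-0.38  0.46 -0.78] w -0.0002611095614641435
tool mm [ 114.8 -199.9   -0. ]
```

View pics/c4.png

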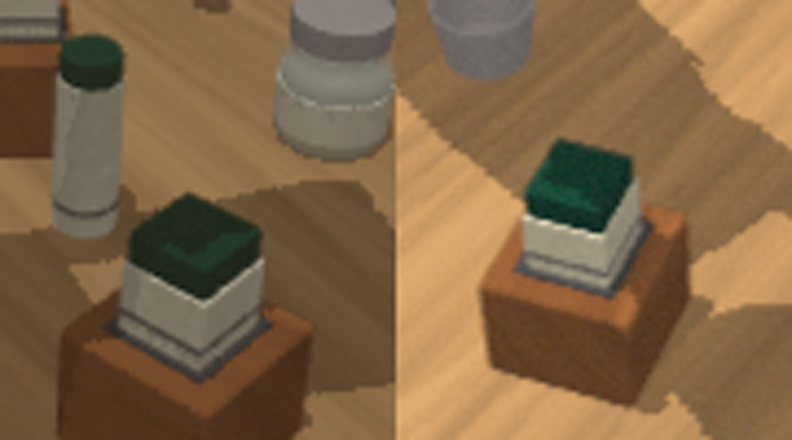

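The square stick is back up and nothing else moved. Next is the oblong.

Call:
jog_arm --increments "14.4 -25 0 0 0 0;14.4 -25 0 0 0 0;14.4 -25 0 0 0 0;14.4 -25 0 0 0 0;14.4 -25 0 0 0 0;14.4 -25 0 0 0 0;14.4 -25 0 0 0 0;14.4 -25 0 0 0 0;0 0 0 0 0 10;0 0 0 0 0 10;0 0 0 0 0 10;0 0 0 0 0 10;0 0 0 0 0 6;0 0 0 0 0 0;0 0 0 0 0 0"

```text
time_s: 8.35
tool_pos: [0.5861, 0.1055, 0.2471]
ee_rot: [3.141, 0.001, -0.542]
force: [-0.2, -0.3, -0.2]
grip_width: -0.0002
```

Run:
```python
from h import *
s=st();togo(s,.5855,.1055);p,T=tops(s,tag="2")
cv2.imwrite("pics/wz2.png",cv2.resize(p["img"][140:340,180:380,::-1],None,fx=3,fy=3,interpolation=cv2.INTER_CUBIC))
```

```text
t 8.35 p [0.5861 0.1055 0.2471] rot [ 1.7996e+02  5.0000e-02 -3.1040e+01] F [-0.15 -0.34 -0.2 ] w -0.00017777621971618658
tool mm [-0.5  0.3  0. ]
```

View pics/wz2.png

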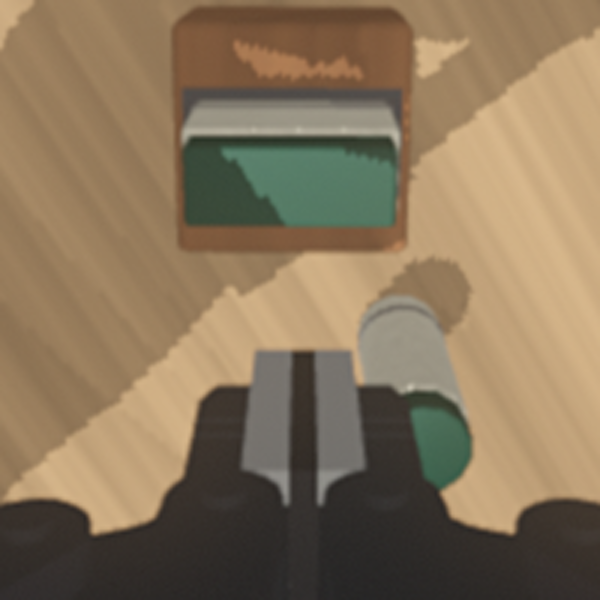

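View pics/w2.png

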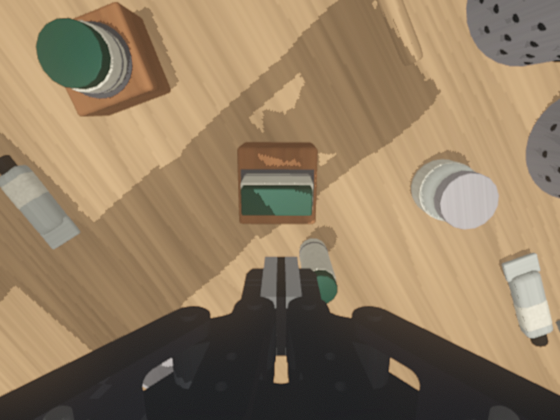

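Run:
```python
from h import *
p,T=pickle.load(open("w2.pkl","rb"));K=p["K"]
def w(u,v,h):
    r=T[:3,:3]@np.array([(u-K[0,2])/K[0,0],(v-K[1,2])/K[1,1],1]);o=T[:3,3];return (o+r*(h-o[2])/r[2])[:2]
C=[w(u,v,.11) for u,v in[(241.8,188.5),(312,188.5),(312,215.5),(241.8,215.5)]]
print(np.mean(C,0).round(4),np.linalg.norm(np.diff(C,axis=0),axis=1).round(4))
s=st();togo(s,*np.mean(C,0))
```

```text
[0.585  0.1077] [0.0513 0.0205 0.0523]
t 8.4 p [0.5862 0.1055 0.2473] rot [ 1.7997e+02  3.0000e-02 -3.1060e+01] F [ 0.22 -0.73 -0.54] w -0.0001569116933088877
tool mm [-2.1 -1.2  0. ]
```

Call:
jog_arm --increments "-1.5 -0.7 0 0 0 0;0 0 30 0 0 0;0 0 30 0 0 0;0 0 30 0 0 0;0 0 18 0 0 0;0 0 9 0 0 0;0 0 0 0 0 0;0 0 0 0 0 0;0 0 0 0 0 0"

```text
time_s: 9.52
tool_pos: [0.586, 0.107, 0.1317]
ee_rot: [-3.141, -0.001, -0.544]
force: [-0.6, 0.3, 1.3]
grip_width: -0.0001
```

Run:
```python
from h import *
s=st();togo(s,.585,.107,.1228)
a=robot.snapshot("side")["img"][140:250,225:325,::-1];b=robot.snapshot("scene")["img"][130:240,275:375,::-1]
cv2.imwrite("pics/c5.png",cv2.resize(np.hstack([a,b]),None,fx=4,fy=4,interpolation=cv2.INTER_CUBIC))
```

```text
t 9.53 p [0.586  0.107  0.1317] rot [-1.7995e+02 -6.0000e-02 -3.1170e+01] F [-0.63  0.35  1.26] w -7.48529307886313e-05
tool mm [-0.8  0.5  8.9]
```

View pics/c5.png

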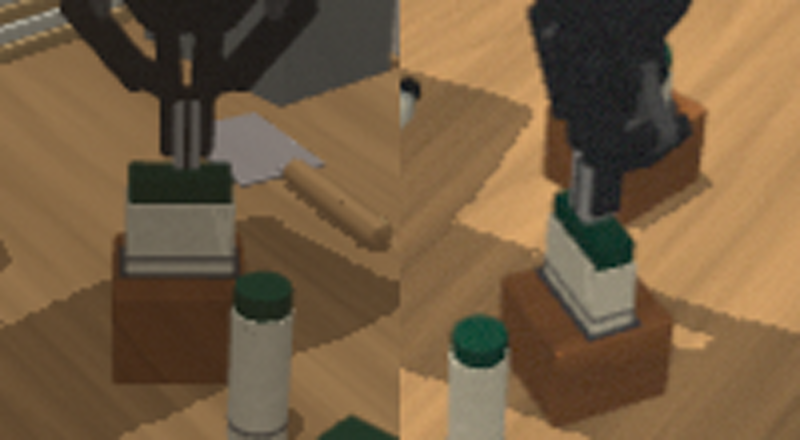

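The fingertips are centred over the oblong with about 5 mm of clearance. Now the touch.

Call:
jog_arm --increments "-0.5 0 4 0 0 0;0 0 4 0 0 0;0 0 0 0 0 0;0 0 0 0 0 0"

```text
time_s: 10.12
tool_pos: [0.5851, 0.1072, 0.1229]
ee_rot: [-3.141, -0.0, -0.544]
force: [0.5, 0.2, 2.3]
grip_width: 0.0001
```

Run:
```python
from h import *
s=st()
a=robot.snapshot("side")["img"][140:250,225:325,::-1];s=st();b=robot.snapshot("scene")["img"][130:240,275:375,::-1];st()
cv2.imwrite("pics/c6.png",cv2.resize(np.hstack([a,b]),None,fx=4,fy=4,interpolation=cv2.INTER_CUBIC))
```

```text
t 10.12 p [0.5851 0.1072 0.1229] rot [-1.7999e+02 -1.0000e-02 -3.1170e+01] F [0.49 0.21 2.34] w 0.00014983372884116484
t 10.18 p [0.5851 0.1072 0.1229] rot [-1.7999e+02 -1.0000e-02 -3.1170e+01] F [-0.18  1.12  1.79] w 0.00036846527976662675
t 10.22 p [0.5851 0.1072 0.1229] rot [-1.7999e+02 -1.0000e-02 -3.1170e+01] F [2.22 0.22 2.52] w -9.725399267138456e-05
```

View pics/c6.png

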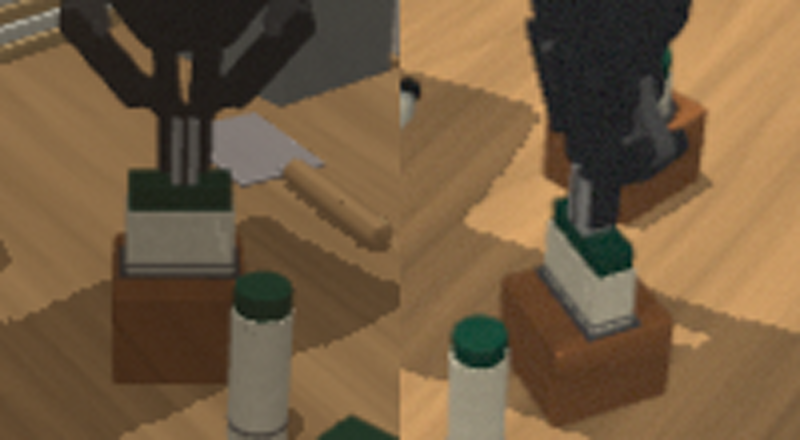

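The oblong has sunk about 4 mm under 2.2 N. Now I withdraw to about 200 mm above the sticks.

Call:
jog_arm --increments "0 0 -5 0 0 0;0 0 -10 0 0 0;0 0 -30 0 0 0;0 0 -30 0 0 0;0 0 -30 0 0 0;0 0 -30 0 0 0;0 0 -30 0 0 0;0 0 -30 0 0 0;0 0 -20 0 0 0;0 0 0 0 0 0;0 0 0 0 0 0;0 0 0 0 0 0;0 0 0 0 0 0"

```text
time_s: 11.85
tool_pos: [0.5847, 0.1071, 0.3369]
ee_rot: [3.141, 0.001, -0.544]
force: [0.0, 0.3, 0.8]
grip_width: 0.0
```

Run:
```python
from h import *
s=st()
d=pickle.load(open("d0.pkl","rb"))
a=robot.snapshot("side")["img"];b=robot.snapshot("scene")["img"]
for n,i in(("side",a),("scene",b)):
    im=i.astype(int);m=((im[:,:,1]>im[:,:,0]+12)&(im[:,:,1]>im[:,:,2]+2)&(im.sum(2)<200)).astype(np.uint8)
    k,l,t,ce=cv2.connectedComponentsWithStats(m);print(n,[ce[j].round(1).tolist() for j in range(1,k) if t[j,4]>30])
cv2.imwrite("pics/e1.png",cv2.resize(np.hstack([a,b])[:,:,::-1],(800,300),interpolation=cv2.INTER_AREA))
cv2.imwrite("pics/e2.png",b[:,:,::-1])
```

```text
t 11.85 p [0.5847 0.1071 0.3369] rot [ 1.7995e+02  6.0000e-02 -3.1170e+01] F [0.03 0.27 0.81] w 3.317475503528004e-05
side [[203.8, 167.6], [272.3, 182.3], [290.3, 211.3], [314.1, 252.7], [387.4, 305.5]]
scene [[332.6, 144.8], [323.1, 186.6], [294.6, 215.0], [231.2, 242.2], [168.3, 291.5]]
```

View pics/e1.png

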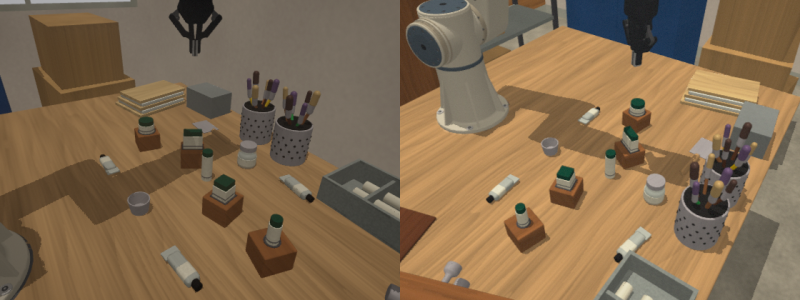

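View pics/e2.png

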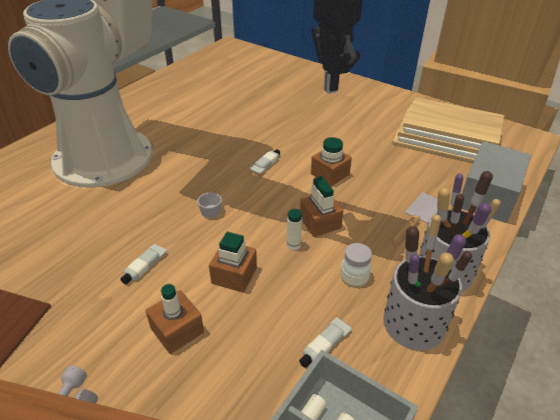

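All the stick tops are back at their starting pixels. The one exception is the oblong's blob in the side view, which reads 2.4 px sideways. Its row and its scene-view position are unchanged, so this is probably lighting on the colour mask. Handing in.

Run:
```python
from bench import robot
print(robot.finish_job())
```

```text
the job is handed in; nothing more can be done
None
```

I touched the square stick first and then the oblong one with the closed fingertips, and handed the job in at about 12 s.

- **Touches:** each stick took about 2.2–2.3 N and sank about 4 mm, far short of the 20 mm stop. The square stick was seen back at rest before I went to the oblong.
- **Final position:** the TCP is at z = 0.337 m, so the fingertips are about 0.2 m above the stick tops. The arm touches nothing; the force reading is noise, under 1 N.
- **Last checks:** in both fixed cameras the five dark tops (four sticks in holders plus the spare) are within about 0.3 px of where they started. The tubes, jar, dipper and scraper look unmoved.
- **One disagreement:** the oblong's colour blob in the side view reads 2.4 px sideways. Its row is within 0.3 px and its scene-view position within 0.2 px of the start, so I put this down to changed shadow, but I did not check it further.

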